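# Gauge a sawn strip's thickness on the sloping fixture

### The job

Check the thickness of the sawn strip, the longer of the two white-faced boards lying on the table: lay it gently on the sloping gauge bed, flat, resting down on the two lower pins and with its end up against the end pin, so that it lies under the gauge foot. Then bring the gauge slide down until the sprung foot is pressed in about 4 mm by the strip, never letting the foot run to the end of its travel, and leave the slide standing there so that the thickness can be read. Leave the other things where they are.

Things in the scene. Friction and masses are not known exactly. Their poses are not given: they have to be found in the camera images.
- strip: Loose strip of chipboard with white faces, 50 mm wide (its x), 200 mm long (its y), 25 mm thick (its z), about 0.17 kg (may be 0.7 to 1.4 times that). Both ends, both edges and both faces are alike. Origin: centre of its underside. It starts flat on the table.
- strip_mid (a point): The middle point of that strip, 12.5 mm above its underside.
- bed: Steel bed plate of the fixed gauging fixture, sloping 25 degrees, its low edge towards the robot and 50 mm above the table. Origin on its top face, 85 mm above the table; x points up the slope, y across to the left, z square out of the face (leaning 25 degrees towards the robot). Top face: z = 0, x -84 to 116 mm, y -120 to 120 mm. The left part is overhung by the gauge's arm.
- seat (a point): Where the middle of the strip belongs, lying flat against all three pins with its length along the bed's y: bed x = -25, y = 0, z = 12.5 mm. The foot hangs over the left part of this place, so the strip must go in beneath it from the right (-y).
- rest_pin_right (a point): Right lower rest pin: upright on the bed, 12 mm diameter, 16 mm tall; this point is the middle of its foot, bed x = -56, y = -80, z = 0 mm. The strip's long edge rests on it. Between the two lower pins the bed is free.
- rest_pin_left (a point): Left lower rest pin, the same: bed x = -56, y = 80, z = 0 mm.
- end_pin (a point): End pin, the same size: bed x = -25, y = 106, z = 0 mm. The strip's left end goes against it.
- column_top (a point): Top of the round steel column (25 mm diameter, 30 mm at its end cap) that carries the gauge slide: bed x = 90, y = 65, z = 225 mm. The column stands square on the bed.
- gauge_slide (a joint): How far (m) the gauge slide has come down the column, along the bed's -z: 0 at the top, 0.070 at the bottom; starts between 0 and 0.015. It moves stiffly (about 6 N of friction; its own weight is 3 N along the column) and stays where it is left. Thickness of a part under the foot = 0.080 - gauge_slide + gauge_foot.
- gauge_foot (a joint): How far (m) the sprung foot is pressed up into the slide: 0 free, 0.010 at the end of its travel. Spring force 0.7 N at 0, 1.2 N at 4 mm, 1.9 N at the end.
- cap (a point): Middle of the slide's grip cap: a ribbed round aluminium cap, 28 mm diameter, 42 mm tall (21 mm either way along the bed's z), straight above the foot at bed x = -25, y = 65, z = 171 mm minus gauge_slide. Below it is the arm, 22 mm wide, 20 mm high, running up the slope to the column; a readout box stands 83 mm and more up the slope from the cap's axis, its top 5 mm below this point.
- foot_tip (a point): Centre of the underside of the foot, a steel disc of 20 mm diameter: bed x = -25, y = 65, z = 80 mm minus gauge_slide plus gauge_foot.
- offcut: Bystander: loose shorter white-faced board, 40 x 130 x 18 mm (x, y, z), lying flat. It may lie nearer to or farther from the robot than the strip. Origin: centre of its underside.
- tape: Bystander: closed tape measure, 68 x 36 x 60 mm, black with grey sides. Origin: centre of its underside.
- brush: Bystander: small hand brush lying on the table, to the left of the fixture, about 200 mm long. Origin under its middle.
Things that resemble listed ones, but are neither listed nor needed, are in the scene too. What is shaped like the strip but green, purple or turquoise is not meant.

How it is judged (in metres and radians):
On the way:
1. the strip lies flat on the bed against the two lower pins and the end pin (x of strip_mid in the frame of bed between -0.028 and -0.019 m and y of strip_mid in the frame of bed between -0.006 and 0.003 m and z of strip_mid in the frame of bed between 0.01 and 0.0155 m and angle between the z axis of strip and the z axis of bed, either way round below 0.05 rad and angle between the y axis of strip and the y axis of bed, either way round below 0.06 rad), for 0.3 s.
At the end, for the whole second after the job is handed in: Strip still and flat on the bed (within 3 degrees), at most 6 mm off the lower pins and off the end pin; foot on the strip (tip 25 mm above the bed within 2.5 mm), pressed in 2 to 6 mm; slide at rest; offcut, tape measure and brush within 20 mm of their starts (all of step 1 and value of joint gauge_foot between 0.002 and 0.006 m and z of foot_tip in the frame of bed between 0.0225 and 0.0275 m and velocity of joint gauge_slide between -0.003 and 0.003 m/s and linear speed of strip below 0.01 m/s and distance of each of offcut, tape, brush from where it was at the start of the episode below 0.02 m); the robot touches nothing.
It fails at once if the sprung foot is driven to the end of its travel (more than 9 mm in) (value of joint gauge_foot above 0.009 m).
It fails at once if the strip is dropped or thrown onto the bed (faster than 0.4 m/s within 50 mm of its seat) (distance between strip_mid and seat below 0.05 m and linear speed of strip above 0.4 m/s).
It fails at once if the offcut, the tape measure or the brush is moved by more than 20 mm (distance of any of offcut, tape, brush from where it was at the start of the episode above 0.02 m).
It also fails if it takes over 58 s, if anything falls off the work surface, if the arm or the gripper's body presses on something with over 40 N, if the wrist force passes 120 N, or if a joint passes its speed limit or range.

### The arm

A 6-joint arm with a two-finger parallel gripper is mounted at the origin on the work surface. World frame = base frame: x ahead of the robot, y to its left, z up, the work surface at z = 0. Lengths are in mm, angles in rad, forces in N, time in s.
With the tool pointing down it reaches from about 275 to 875 mm from the base axis. Payload 12.5 kg.
Tool frame: the origin (TCP) lies on the centre line of the jaws, within the pads' length; the fingertips stand 17 mm ahead of it and the grasp point (between the pads) lies 2 mm behind it (manip.tips_ahead is the distance from the TCP to the fingertips, in mm); z points along the fingers, y is the line along which they close (so a half turn about z gives the same grasp; the last joint's range is limited). The gripper opens to 85 mm and grips with 20 to 120 N. Pads are 22 mm wide; open, the fingers measure 114 mm over their backs; the gripper's body (76 mm by 85 mm) begins 54 mm behind the grasp point. The pads swing forward as they close: fully open they stand 13 mm farther back than shut.
Start: joints at [1.137, 0.351, 1.652, -0, 1.139, -0.085], TCP at [187.942, 516.878, 248.29] pointing down, gripper open.
Joint ranges: [-2.75, 2.75], [-0.79, 2.1], [0.01, 2.65], [-1.57, 4.71], [0.07, 3.14], [-2.87, 2.87]. Speed limits (rad/s): [2.22, 2.22, 2.79, 3.14, 3.14, 3.14].

### API

Orientations are given as a unit quaternion [x, y, z, w].
In Python, from cell import manip gives the robot as it stands.
- The arm moves only by the tool move_arm, never from a script. Its arguments are lists of equal length, an entry for each row: "travel": the shift along the tool's x, y, z in cm, a list of three; "rot": the turn, a rotation vector about the tool's x, y, z in rad, a list of three; "jaw": the opening, from 0 (shut) to 1 (fully open). In form: {"travel": [[tx, ty, tz], ...], "rot": [[rx, ry, rz], ...], "jaw": [jaw, ...]}. A call has exactly 10 rows; each row shifts and turns the commanded pose from where the row before left it, along the tool's axes as they then stand; what a row does not reach is not made up. A row lasts 1/10 s, in which the tool goes at most 50 mm and 8.59 degrees, less where a joint would pass 70% of its speed; a pose out of reach is approached as far as the arm can. A call is refused whole if a number of a shift passes 5 or a number of a turn 0.15, either way. A call with a gripper value outside its range is refused whole. The fingers move at their own pace and stop on an object; "force" is the grip in N (left out, the last holds). Time passes only in rows, so rows that do not move let the fingers close, or fill a call up. It gives the time, the measured TCP pose, the force, the opening and the grip force at its end, in the units of the state.
- manip.get_state(): the state, without advancing time (a new reading comes with each control period).
- manip.camera(name): name is "scene" or "top" or "wrist"; returns a dict with "img" (480x640x3 uint8, blue, green, red), "depth" (480x640 float32, mm along the optical axis (not along the pixel's ray), 0 where there is no reading), "K" (3x3 intrinsics, pixels), "R" (3x3) and "t" (3): a world point X has camera coordinates R X + t; the wrist camera has in their place "hand_eye" (4x4, takes a point from camera to tool coordinates, whose origin is the TCP and whose axes are the flange's). Camera axes: x right, y down, z forward; pixel columns grow to the right and rows downward; lengths in mm; the calibration is good to about 2 mm. A picture is of the moment at which its call begins: read the wrist's pose just before it.
- manip.job_done(): hands the job in; it is judged then, once.
The state is a dict: "time_s": time; "joint_pos": joint angles; "dq": joint speeds; "tau": joint torques, N m; "tcp_pos": TCP position; "ee_rot": TCP orientation; "force": force on the tool from outside, world axes, zero at the start; "torque": the same for the moment, N m; "width": finger opening in mm; "finger_force": force on a finger pad.
Only numpy, scipy, OpenCV 4.12 (cv2) and the standard library are available. Lean on these libraries where they do the work, as an engineer would, in place of code of your own. Each camera call takes 0.05 s, during which the arm holds its last target. There are 200 camera calls.

## Working session

There is one attempt and no reset: what is moved stays moved. The work goes in short steps, Python scripts to look and compute and a tool call to move; the robot and the scene stay as the last step left them, time stands still between calls to the robot, and variables do not carry over. Pictures are saved under pics/ and viewed, at most 12 in all, crops included, and the job is handed in when it is done.

Besides the shell and the picture viewer there is one more tool, called after "Call:" as name(argument=value, ...) on one line, values as JSON. move_arm: Moves the arm, as the interface text tells. Its arguments: {"type":"object","properties":{"travel":{"type":"array","items":{"type":"array","items":{"type":"number"}}},"rot":{"type":"array","items":{"type":"array","items":{"type":"number"}}},"jaw":{"type":"array","items":{"type":"number"}},"force":{"type":"number"}},"required":["travel","rot","jaw"]}

```bash
ls; mkdir -p pics
python3 - <<'E'
from cell import manip
import cv2,numpy as np
for n in("scene","top"):
    c=manip.camera(n); cv2.imwrite(f"pics/{n}0.png",c["img"]); np.savez(f"{n}0.npz",**{k:c[k] for k in("img","depth","K","R","t")})
    print(n,c["K"].tolist(),(-np.array(c["R"]).T@c["t"]).tolist())
s=manip.get_state();print(s)
E
```

```text
pics
scene [[535.610291337792, 0.0, 320.2102778700283], [0.0, 535.610291337792, 233.17817086151604], [0.0, 0.0, 1.0]] [1263.2813412982448, 275.44824960074016, 1328.0258215851222]
top [[560.6475678977914, 0.0, 330.3594858857777], [0.0, 560.6475678977914, 243.11426942014467], [0.0, 0.0, 1.0]] [421.6072088640157, -23.25217331081581, 1618.8210196469272]
{'time_s': 0.1, 'joint_pos': array([ 1.13738413e+00,  3.51179556e-01,  1.65234989e+00, -3.54733560e-05,
        1.13910699e+00, -8.46020272e-02]), 'dq': array([-0.00063446, -0.00069198, -0.00156345,  0.00027483, -0.00139157,
        0.0003881 ]), 'tau': array([ 1.48969481e-03, -5.06818664e+01, -2.91879362e+01, -3.36158280e-05,
        2.58482178e-03,  4.32404806e-05]), 'tcp_pos': array([187.84627526, 516.63137316, 247.81766039]), 'ee_rot': array([ 1.73514940e-01,  9.84831099e-01, -5.08608056e-04, -1.18098727e-04]), 'force': array([ 0.12370033,  0.08869476, -0.30434423]), 'torque': array([ 0.01497342, -0.03140788,  0.03078396]), 'finger_force': 0.0, 'width': 85.39535636713238}
```

View pics/top0.png

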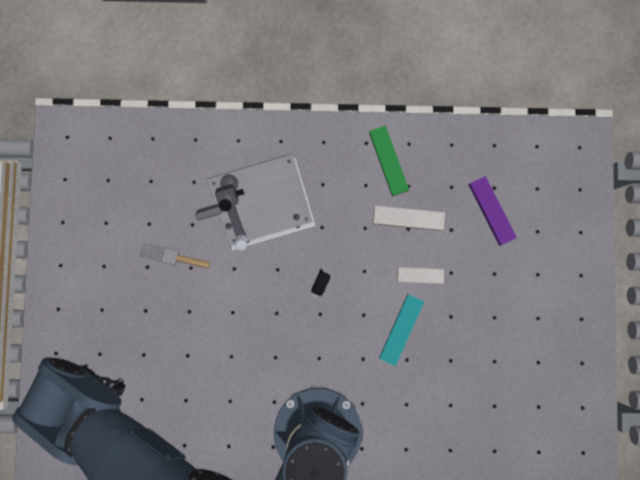

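View pics/scene0.png

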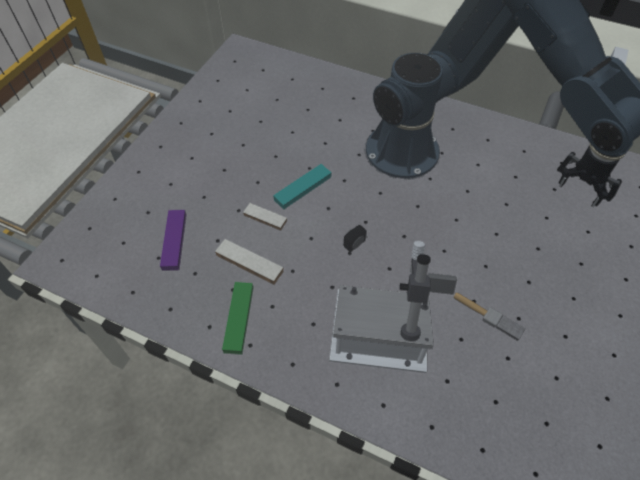

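The top view shows two white boards: a longer one at (409,217) and a shorter one at (421,275). The coloured look-alikes are green (389,160), purple (493,210) and turquoise (402,330). The fixture is at (265,200) with its cap at (240,243), the tape at (320,282) and the brush at (175,257). The strip should be the longer white board at (409,217). I'll confirm that with an enlarged crop and measure it.

```bash
cat > h.py <<'E'
import numpy as np,cv2
from scipy.spatial.transform import Rotation as Rot
def ray(c,uv):
    d=np.linalg.inv(c["K"])@np.array([uv[0],uv[1],1.]); R=np.array(c["R"]); return -R.T@c["t"],R.T@d
def atz(c,uv,z):
    o,d=ray(c,uv); return o+d*(z-o[2])/d[2]
def pts(c):
    v,u=np.mgrid[:480,:640]; d=c["depth"]; K=c["K"]
    P=np.stack([(u-K[0,2])/K[0,0]*d,(v-K[1,2])/K[1,1]*d,d],-1); return (P-np.array(c["t"]))@np.array(c["R"])
E
python3 - <<'E'
from h import *
c=dict(np.load("top0.npz"));P=pts(c);img=c["img"]
hsv=cv2.cvtColor(img,cv2.COLOR_BGR2HSV)
m=((hsv[...,2]>175)&(hsv[...,1]<40)).astype(np.uint8); m[:, :330]=0;m[:130]=0;m[400:]=0;m[:,560:]=0
n,l,st,ce=cv2.connectedComponentsWithStats(m)
for i in range(1,n):
    if st[i,4]<100: continue
    z=np.median(P[l==i][:,2])
    v,u=np.nonzero(l==i); q=np.array([atz(c,(a,b),z)[:2] for a,b in zip(u,v)],np.float32)
    print(st[i],ce[i],"z",z,"rect",cv2.minAreaRect(q))
# bed plane
reg=P[165:240,240:305].reshape(-1,3); reg=reg[(reg[:,2]>50)&(reg[:,2]<150)]
for _ in range(5):
    A=np.c_[reg[:,:2],np.ones(len(reg))]; co=np.linalg.lstsq(A,reg[:,2],rcond=None)[0]; r=reg[:,2]-A@co; reg=reg[abs(r)<max(2*r.std(),1.5)]
nn=np.array([-co[0],-co[1],1]);nn/=np.linalg.norm(nn);print("n",nn,"tilt",np.degrees(np.arccos(nn[2])),"yaw",np.degrees(np.arctan2(-nn[1],-nn[0])),len(reg),r.std(),co)
a=cv2.resize(img[130:300,180:320],None,fx=4,fy=4,interpolation=cv2.INTER_CUBIC)[:600]
cv2.imwrite("pics/bed.png",cv2.resize(img[140:265,185:325],None,fx=4.5,fy=4.5,interpolation=cv2.INTER_CUBIC))
cv2.imwrite("pics/boards.png",cv2.resize(img[190:300,350:470],None,fx=5,fy=5,interpolation=cv2.INTER_CUBIC))
E
```

```text
[ 374  207   71   22 1119] [409.13583557 217.37086685] z 26.609098871711154 rect ((611.5009155273438, -250.31675720214844), (197.8004150390625, 46.658145904541016), 85.33869171142578)
[399 268  45  15 595] [421.10588235 274.98319328] z 19.412626441544262 rect ((447.6103515625, -286.68658447265625), (126.34333038330078, 37.82765579223633), 88.94401550292969)
n [-0.40103544 -0.12738003  0.90716311] tilt 24.88378822674685 yaw 17.62129846009563 3570 2.809266108277227 [ 4.42076437e-01  1.40415796e-01 -2.13024811e+02]
```

View pics/bed.png

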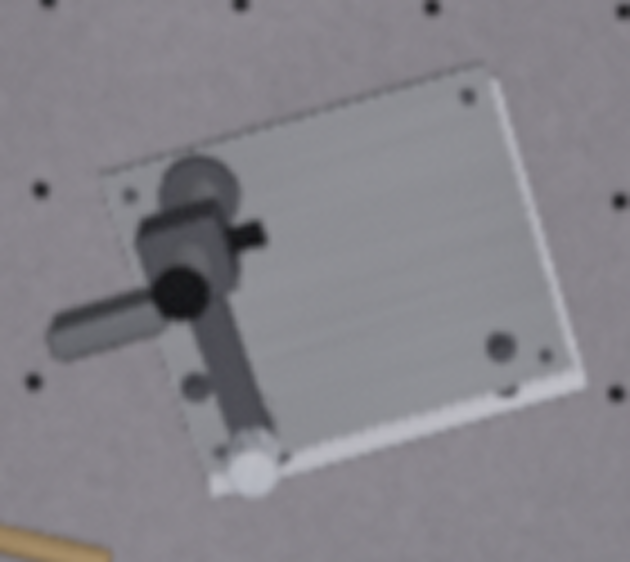

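View pics/boards.png

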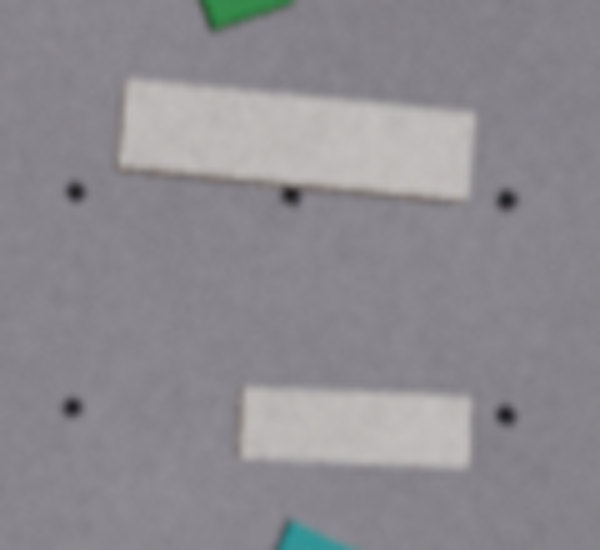

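The board crop confirms the strip: the longer white board, about 198x47 mm with its top near 26 mm, against the 126x38 mm offcut. In the bed crop, the right pin top is at (501,345), the end pin at (197,385), the cap at (252,470) and the column top at (180,292). Plate corners are at (105,172), (490,68) and about (568,372). Next I'll fit the bed pose.

```bash
cat >> h.py <<'E'
def bedT(x0,y0,yaw,z0=85.):
    R=Rot.from_euler('z',yaw).as_matrix()@Rot.from_euler('y',-np.radians(25)).as_matrix()
    return R,np.array([x0,y0,z0])
def proj(c,X):
    p=np.array(c["K"])@(np.array(c["R"])@X+c["t"]); return p[:2]/p[2]
E
python3 - <<'E'
from h import *
from scipy.optimize import least_squares
c=dict(np.load("top0.npz"))
M=[((-56,-80,16),(501,344)),((-25,106,16),(197,383)),((116,-120,0),(488,72)),((116,120,0),(104,173)),((-84,-120,0),(570,371)),((90,65,225),(180,292))]
B=np.array([m[0] for m in M],float);U=(np.array([m[1] for m in M])+.5)/4.5-.5+[185,140]
def f(p):
    R,t=bedT(*p[:3]); return np.concatenate([proj(c,R@b+t)-u for b,u in zip(B,U)])
s=least_squares(f,[580,100,.28],loss='soft_l1');print(s.x,np.degrees(s.x[2]));print(f(s.x).reshape(-1,2).round(2))
R,t=bedT(*s.x)
o,d=ray(c,((252+.5)/4.5-.5+185,(470+.5)/4.5-.5+140)); oo=R.T@(o-t);dd=R.T@d
for z in(192,185,177):print("cap top axis at z",z,(oo+dd*(z-oo[2])/dd[2])[:2])
print("n pred",R[:,2])
c2=dict(np.load("scene0.npz"))
img=c2["img"].copy()
for b in list(B)+[np.array(x,float) for x in((-84,120,0),(-25,65,185),(-56,80,16))]: cv2.circle(img,tuple(np.round(proj(c2,R@b+t)*1).astype(int)),1,(0,0,255),-1)
cv2.imwrite("pics/s1.png",cv2.resize(img[225:385,310:480],None,fx=3.5,fy=3.5,interpolation=cv2.INTER_NEAREST))
E
```

```text
[6.29365643e+02 1.62214840e+02 2.88731707e-01] 16.54310819920549
[[ 0.24  2.27]
 [-0.7   1.23]
 [ 0.33 -1.78]
 [-0.93 -0.67]
 [ 0.9  -0.09]
 [ 0.06 -0.14]]
cap top axis at z 192 [-25.34150774  63.47094374]
cap top axis at z 185 [-27.73029648  64.44804758]
cap top axis at z 177 [-30.46034076  65.5647377 ]
n pred [-0.40512431 -0.12033491  0.90630779]
```

View pics/s1.png

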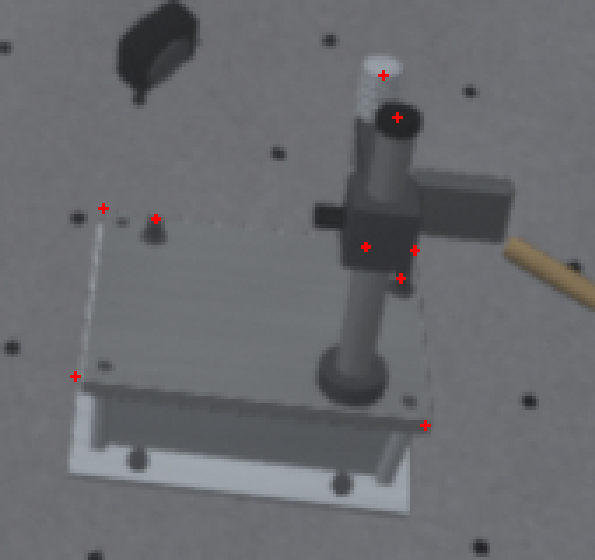

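```bash
cat >> h.py <<'E'
def plan(s,p,Rt,n):
    """rows from the current pose to p,Rt in n rows: per-row tool travel (cm) and turn"""
    R0=Rot.from_quat(s["ee_rot"]); rv=(R0.inv()*Rot.from_matrix(Rt)).as_rotvec()
    d=(np.array(p)-s["tcp_pos"])/10/n; out=[]
    for k in range(n):
        Rk=R0*Rot.from_rotvec(rv*k/n); out.append(Rk.inv().apply(d).round(3).tolist())
    print("rot/row",(rv/n).round(4).tolist(),"dist/row",np.linalg.norm(d).round(2)); print("travel",out)
def down(yang):
    y=np.array([np.cos(yang),np.sin(yang),0]);z=np.array([0,0,-1.]);return np.c_[np.cross(y,z),y,z]
E
python3 - <<'E'
from h import *
from cell import manip
c=manip.camera("wrist");s=manip.get_state();print(np.array(c["hand_eye"]).round(3).tolist(),c["K"][0])
H=np.array(c["hand_eye"]);Rt=down(np.radians(16.5))
d=Rt@H[:3,2];e=Rt@H[:3,3];print("cam offset",e,"axis",d)
# put the camera so its axis passes bed middle, 420 mm up
tgt=np.array([625,150,90]);p=tgt-d*330-e;print(p)
plan(s,p,Rt,10)
E
```

```text
[[-0.0, -0.96, -0.281, 72.329], [1.0, -0.0, -0.0, 0.473], [0.0, -0.281, 0.96, -125.914], [0.0, 0.0, 0.0, 1.0]] [420.92314332   0.         320.33751141]
cam offset [-20.0886362   69.48501515 125.91399792] axis [ 0.07947745 -0.26992643 -0.95959526]
[618.86107908 169.59070534 280.75243741]
rot/row [-0.0001, 0.0, 0.0934] dist/row 5.54
travel [[-5.237, -1.789, -0.327], [-5.381, -1.293, -0.328], [-5.478, -0.785, -0.328], [-5.527, -0.271, -0.328], [-5.528, 0.246, -0.329], [-5.481, 0.76, -0.329], [-5.387, 1.268, -0.329], [-5.245, 1.765, -0.329], [-5.057, 2.247, -0.329], [-4.826, 2.709, -0.329]]
```

Run:
```python
from h import *
from cell import manip
s=manip.get_state();plan(s,[570,130,400],down(np.radians(16.5)),20)
```

```text
rot/row [-0.0, 0.0, 0.0467] dist/row 2.82
travel [[-2.456, -1.165, -0.76], [-2.508, -1.049, -0.76], [-2.554, -0.93, -0.76], [-2.595, -0.81, -0.76], [-2.63, -0.688, -0.76], [-2.659, -0.564, -0.76], [-2.683, -0.44, -0.76], [-2.7, -0.314, -0.76], [-2.712, -0.187, -0.76], [-2.718, -0.061, -0.76], [-2.718, 0.066, -0.76], [-2.711, 0.193, -0.76], [-2.699, 0.32, -0.761], [-2.682, 0.445, -0.761], [-2.658, 0.57, -0.761], [-2.628, 0.694, -0.761], [-2.593, 0.815, -0.761], [-2.552, 0.936, -0.761], [-2.506, 1.054, -0.761], [-2.454, 1.17, -0.761]]
```

Call:
move_arm(travel=[[-2.46, -1.17, -0.76], [-2.51, -1.05, -0.76], [-2.55, -0.93, -0.76], [-2.6, -0.81, -0.76], [-2.63, -0.69, -0.76], [-2.66, -0.56, -0.76], [-2.68, -0.44, -0.76], [-2.7, -0.31, -0.76], [-2.71, -0.19, -0.76], [-2.72, -0.06, -0.76]], rot=[[0, 0, 0.047], [0, 0, 0.047], [0, 0, 0.047], [0, 0, 0.047], [0, 0, 0.047], [0, 0, 0.047], [0, 0, 0.047], [0, 0, 0.047], [0, 0, 0.047], [0, 0, 0.047]], jaw=[1, 1, 1, 1, 1, 1, 1, 1, 1, 1])

```text
time_s: 1.15
tcp_pos: [379.4, 322.2, 324.5]
ee_rot: [0.399, 0.917, -0.0, -0.0]
force: [0.2, 1.3, -0.2]
width: 85.0
finger_force: 0.0
```

Call:
move_arm(travel=[[-2.72, 0.07, -0.76], [-2.71, 0.19, -0.76], [-2.7, 0.32, -0.76], [-2.68, 0.45, -0.76], [-2.66, 0.57, -0.76], [-2.63, 0.69, -0.76], [-2.59, 0.82, -0.76], [-2.55, 0.94, -0.76], [-2.51, 1.05, -0.76], [-2.45, 1.17, -0.76]], rot=[[0, 0, 0.047], [0, 0, 0.047], [0, 0, 0.047], [0, 0, 0.047], [0, 0, 0.047], [0, 0, 0.047], [0, 0, 0.047], [0, 0, 0.047], [0, 0, 0.047], [0, 0, 0.047]], jaw=[1, 1, 1, 1, 1, 1, 1, 1, 1, 1])

```text
time_s: 2.15
tcp_pos: [569.7, 128.1, 400.3]
ee_rot: [0.602, 0.799, -0.0, -0.0]
force: [-0.4, -0.3, -0.4]
width: 85.5
finger_force: 0.0
```

```bash
cat >> h.py <<'E'
def wrist(manip):
    s=manip.get_state();c=manip.camera("wrist");H=np.array(c["hand_eye"])
    Rw=Rot.from_quat(s["ee_rot"]).as_matrix()@H[:3,:3]; tw=Rot.from_quat(s["ee_rot"]).apply(H[:3,3])+s["tcp_pos"]
    return dict(img=c["img"],depth=c["depth"],K=np.array(c["K"]),R=Rw.T,t=-Rw.T@tw),s
E
python3 - <<'E'
from h import *
from cell import manip
manip.camera("wrist");c,s=wrist(manip);print(s["tcp_pos"],s["dq"].round(3),s["joint_pos"].round(2),s["time_s"])
np.savez("w1.npz",**c);cv2.imwrite("pics/w1.png",c["img"])
E
```

```text
[571.9062267  125.6561476  401.11224256] [ 0.043 -0.022  0.05   0.008 -0.048 -0.014] [ 0.14  0.31  1.33 -0.    1.49 -0.14] 2.2
```

View pics/w1.png

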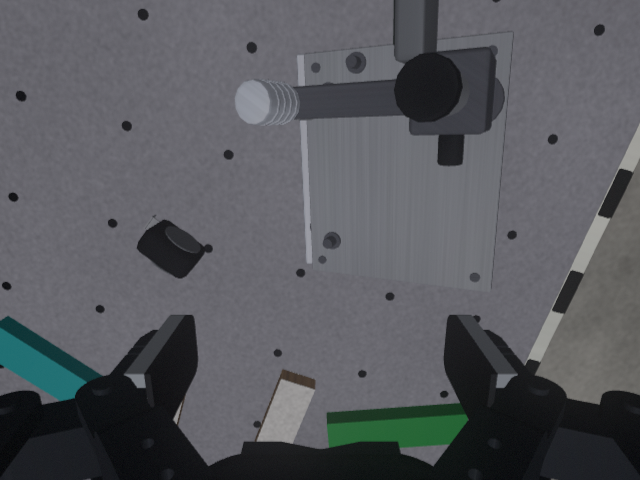

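The wrist view shows the end pin at (355,62), the right pin at (331,240), and plate corners at (491,289), (513,32), (303,55) and (310,264). The column top is at (428,87) and the cap top at (254,102). I'll refit with a still frame.

Run:
```python
from h import *
from cell import manip
from scipy.optimize import least_squares
c,s=wrist(manip);np.savez("w2.npz",**c);print(s["dq"].round(3),s["tcp_pos"])
c1=dict(np.load("w1.npz"))
ct=dict(np.load("top0.npz"))
# shift of w2 against w1 on the bed
g=[cv2.cvtColor(x["img"],cv2.COLOR_BGR2GRAY).astype(np.float32)[30:300,200:520] for x in(c1,c)];sh=cv2.phaseCorrelate(g[0],g[1]);print("shift",sh)
M=[((-56,-80,16),(330,240)),((-25,106,16),(354.5,62)),((116,-120,0),(491,289)),((116,120,0),(513,32)),((90,65,225),(428,87)),((-84,-120,0),(311,265))]
B=np.array([m[0] for m in M],float);U=np.array([m[1] for m in M])+np.array(sh[0])
def f(p):
    R,t=bedT(*p); return np.concatenate([proj(c,R@b+t)-u for b,u in zip(B,U)])
for p0 in([630,160,.29],[630,160,.29,85.]):
    q=least_squares(f,p0,loss='soft_l1');print(q.x.round(3));print(f(q.x).reshape(-1,2).round(1).tolist())
R,t=bedT(*q.x)
for b in((-84,120,0),(-56,80,16),(-25,65,192),(-25,65,177)): print(b,proj(c,R@np.array(b,float)+t)-sh[0])
P=pts(c);
z=((P-t)@R)
m=(abs(z[...,2])<15)&(abs(z[...,0]-20)<80)&(z[...,1]<20)&(z[...,1]>-110);print("bed depth z",np.median(z[m][:,2]),"tilt resid",np.linalg.lstsq(np.c_[z[m][:,:2],np.ones(m.sum())],z[m][:,2],rcond=None)[0])
```

```text
[ 0.045 -0.023  0.058  0.016 -0.015 -0.007] [570.6672976  127.06420976 400.41787099]
shift ((1.2222277523856633, 2.2027769965379207), 0.9520245359562062)
[6.26020e+02 1.64909e+02 3.06000e-01]
[[-2.9, 2.1], [-2.3, -2.5], [-0.4, 3.2], [2.2, -2.4], [0.2, -0.0], [1.1, 3.2]]
[6.28207e+02 1.65702e+02 3.06000e-01 7.59380e+01]
[[-1.0, -0.3], [-0.6, -1.4], [-1.6, -0.4], [0.3, -0.4], [0.5, 1.0], [3.1, 0.5]]
(-84, 120, 0) [306.91866255  52.53568046]
(-56, 80, 16) [325.67918435  90.38974352]
(-25, 65, 192) [258.42362454 100.42720188]
(-25, 65, 177) [270.55873657 100.94600822]
bed depth z 9.86147578913699 tilt resid [-2.05400899e-03  1.14566731e-03  9.97974114e+00]
```

Run:
```python
from h import *
c=dict(np.load("w2.npz"))
R,t=bedT(627,165,.306)
img=cv2.resize(c["img"][20:300,290:530],None,fx=2.1,fy=2.1,interpolation=cv2.INTER_CUBIC)
img=cv2.convertScaleAbs(img,alpha=1.6)
for k in range(0,img.shape[1],21*2): cv2.putText(img,str(290+k*10//21),(k,8),0,.3,(0,255,255)); cv2.line(img,(k,10),(k,14),(0,255,255))
for k in range(0,img.shape[0],42): cv2.putText(img,str(20+k*10//21),(0,k+4),0,.3,(0,255,255))
for b in((-56,-80,16),(-56,-80,0),(-25,106,16),(-25,106,0),(116,-120,0),(116,120,0),(-84,-120,0),(-84,120,0)):
    u=((proj(c,R@np.array(b,float)+t)-[290,20]+.5)*2.1-.5).round().astype(int); img[u[1],u[0]-1:u[0]+2]=(0,0,255);img[u[1]-1:u[1]+2,u[0]]=(0,0,255)
cv2.imwrite("pics/w2c.png",img)
```

```text
(no output)
```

View pics/w2c.png

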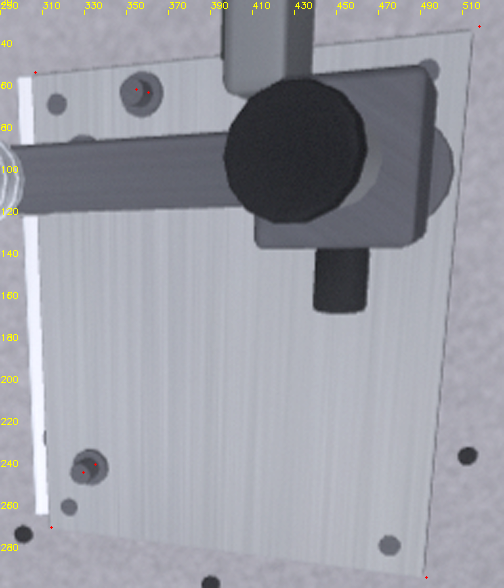

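The crop shows the right pin collar at (91,466) with its top at (83,471), and the end pin collar at (142,94) with its top at (136,92). Plate corners are (425,575), (472,29), (33,75) and (48,526), and the column top is (295,150), all in crop pixels. Refitting with these.

Run:
```python
from h import *
from scipy.optimize import least_squares
c=dict(np.load("w2.npz"))
M=[((-56,-80,16),(83,471)),((-25,106,16),(136,92)),((-56,-80,3),(91,466)),((-25,106,3),(142,94)),((116,-120,0),(425,575)),((116,120,0),(472,29)),((-84,-120,0),(48,526)),((-84,120,0),(33,75)),((90,65,225),(295,150))]
B=np.array([m[0] for m in M],float);U=(np.array([m[1] for m in M])+.5)/2.1-.5+[290,20]
def f(p):
    R,t=bedT(*p[:4]); return np.concatenate([proj(c,R@b+t)-u for b,u in zip(B,U)])
def g(p):  # camera small rotation free, z0=85
    R,t=bedT(*p[:3]);Q=Rot.from_rotvec(p[3:6]).as_matrix()
    return np.concatenate([np.concatenate([proj(c,0*t+ (np.array(c["R"]).T@(Q@(np.array(c["R"])@(R@b+t)+c["t"])-c["t"])))-u for b,u in zip(B,U)]),p[3:6]/.004])
for p0,F in(([630,160,.29],f),([630,160,.29,85.],f),([630,160,.29,0,0,0],g)):
    q=least_squares(F,p0,loss='soft_l1');print(q.x.round(4));print(F(q.x)[:18].reshape(-1,2).round(1).tolist())
```

```text
[6.264301e+02 1.641306e+02 3.075000e-01]
[[-0.7, 1.1], [-1.1, -0.8], [0.2, 0.4], [0.7, -0.4], [-0.1, 1.6], [1.9, -0.7], [1.0, 1.0], [0.2, -0.8], [-0.7, 0.1]]
[6.268752e+02 1.643392e+02 3.084000e-01 8.215910e+01]
[[-0.2, 0.4], [-0.9, -0.5], [0.6, -0.3], [0.9, -0.1], [-0.6, 0.3], [0.8, -0.3], [1.5, 0.1], [0.7, -0.4], [-1.3, 0.4]]
[ 6.272925e+02  1.643892e+02  3.088000e-01  0.000000e+00 -2.400000e-03
 -6.000000e-04]
[[-0.8, 1.1], [-1.4, -0.8], [0.0, 0.4], [0.4, -0.3], [-0.2, 1.2], [1.4, -0.8], [0.8, 1.0], [-0.2, -0.8], [-0.0, 0.1]]
```

Run:
```python
from h import *
from cell import manip
s=manip.get_state();print(manip.tips_ahead,s["tcp_pos"]);plan(s,[608.2,-290.2,90],down(np.radians(-4.7)),20)
```

```text
17.0 [569.62887206 128.2006599  399.95674717]
rot/row [-0.0, 0.0, 0.0181] dist/row 2.61
travel [[-2.064, -0.393, 1.55], [-2.071, -0.356, 1.55], [-2.077, -0.318, 1.55], [-2.082, -0.28, 1.55], [-2.087, -0.243, 1.55], [-2.091, -0.205, 1.55], [-2.094, -0.167, 1.55], [-2.097, -0.129, 1.55], [-2.099, -0.091, 1.55], [-2.1, -0.053, 1.55], [-2.101, -0.015, 1.55], [-2.101, 0.023, 1.55], [-2.1, 0.061, 1.55], [-2.099, 0.099, 1.55], [-2.096, 0.137, 1.55], [-2.094, 0.175, 1.55], [-2.09, 0.213, 1.55], [-2.086, 0.251, 1.55], [-2.081, 0.288, 1.55], [-2.075, 0.326, 1.55]]
```

Call:
move_arm(travel=[[-2.06, -0.39, 1.55], [-2.07, -0.36, 1.55], [-2.08, -0.32, 1.55], [-2.08, -0.28, 1.55], [-2.09, -0.24, 1.55], [-2.09, -0.2, 1.55], [-2.09, -0.17, 1.55], [-2.1, -0.13, 1.55], [-2.1, -0.09, 1.55], [-2.1, -0.05, 1.55]], rot=[[0, 0, 0.018], [0, 0, 0.018], [0, 0, 0.018], [0, 0, 0.018], [0, 0, 0.018], [0, 0, 0.018], [0, 0, 0.018], [0, 0, 0.018], [0, 0, 0.018], [0, 0, 0.018]], jaw=[1, 1, 1, 1, 1, 1, 1, 1, 1, 1])

```text
time_s: 3.3
tcp_pos: [588.4, -79.8, 244.4]
ee_rot: [0.67, 0.743, -0.0, -0.0]
force: [0.3, 0.2, 0.4]
width: 85.1
finger_force: 0.0
```

Call:
move_arm(travel=[[-2.1, -0.02, 1.55], [-2.1, 0.02, 1.55], [-2.1, 0.06, 1.55], [-2.1, 0.1, 1.55], [-2.1, 0.14, 1.55], [-2.09, 0.18, 1.55], [-2.09, 0.21, 1.55], [-2.09, 0.25, 1.55], [-2.08, 0.29, 1.55], [-2.08, 0.33, 1.55]], rot=[[0, 0, 0.018], [0, 0, 0.018], [0, 0, 0.018], [0, 0, 0.018], [0, 0, 0.018], [0, 0, 0.018], [0, 0, 0.018], [0, 0, 0.018], [0, 0, 0.018], [0, 0, 0.018]], jaw=[1, 1, 1, 1, 1, 1, 1, 1, 1, 1])

```text
time_s: 4.3
tcp_pos: [608.8, -288.9, 89.4]
ee_rot: [0.734, 0.679, -0.0, -0.0]
force: [0.6, -0.6, 0.7]
width: 85.5
finger_force: 0.0
```

Run:
```python
from h import *
from cell import manip
for i in range(4):
    c,s=wrist(manip);print(s["tcp_pos"].round(2),s["ee_rot"].round(4))
np.savez("w3.npz",**c)
P=pts(c);hsv=cv2.cvtColor(c["img"],cv2.COLOR_BGR2HSV)
m=((P[...,2]>18)&(P[...,2]<34)&(hsv[...,2]>110)&(hsv[...,1]<40)).astype(np.uint8)
n,l,st,ce=cv2.connectedComponentsWithStats(m)
for i in range(1,n):
    if st[i,4]>2000:
        q=np.float32([atz(c,(u,v),25)[:2] for v,u in np.argwhere(l==i)]);print(st[i],cv2.minAreaRect(q))
plan(s,[608.2,-290.2,20],down(np.radians(-4.7)),10)
cv2.imwrite("pics/w3.png",c["img"])
```

```text
[ 608.79 -288.85   89.41] [ 7.339e-01  6.793e-01 -0.000e+00 -4.000e-04]
[ 607.75 -291.23   86.8 ] [ 7.348e-01  6.783e-01 -7.000e-04 -1.400e-03]
[ 607.74 -289.77   87.85] [ 7.345e-01  6.786e-01 -6.000e-04 -1.600e-03]
[ 608.21 -288.75   89.08] [ 7.341e-01  6.790e-01 -3.000e-04 -1.200e-03]
[  256     0   124   386 42410] ((608.6143188476562, -259.2969665527344), (179.0124969482422, 50.09592819213867), 85.51891326904297)
[   0  156   68  243 7247] ((468.6490173339844, -285.63311767578125), (126.3789291381836, 34.680809020996094), 73.38468170166016)
rot/row [-0.0002, -0.0001, 0.0004] dist/row 0.69
travel [[-0.015, 0.002, 0.691], [-0.015, 0.002, 0.691], [-0.015, 0.002, 0.691], [-0.015, 0.002, 0.691], [-0.015, 0.002, 0.691], [-0.015, 0.002, 0.691], [-0.015, 0.002, 0.691], [-0.015, 0.001, 0.691], [-0.015, 0.001, 0.691], [-0.015, 0.001, 0.691]]
```

View pics/w3.png

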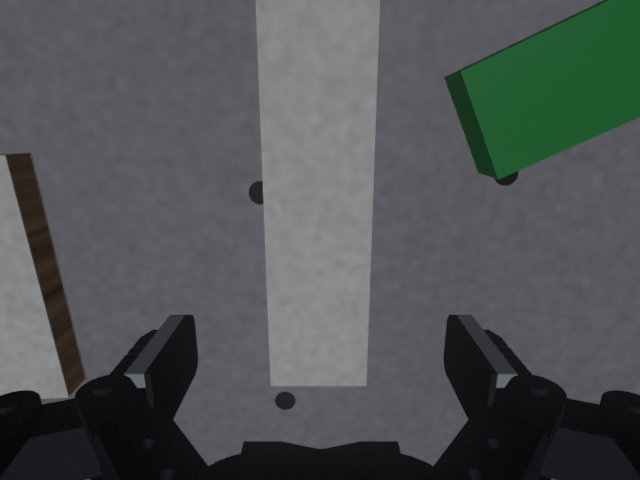

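The strip's near end is at row 386, and the strip (cols 256–380) sits centred between the open jaws (pads at 190 and 450). I'll descend and grip.

Call:
move_arm(travel=[[0, 0, 0.9], [0, 0, 0.9], [0, 0, 0.9], [0, 0, 0.9], [0, 0, 0.9], [0, 0, 0.9], [0, 0, 0.7], [0, 0, 0.5], [0, 0, 0.3], [0, 0, 0]], rot=[[0, 0, 0], [0, 0, 0], [0, 0, 0], [0, 0, 0], [0, 0, 0], [0, 0, 0], [0, 0, 0], [0, 0, 0], [0, 0, 0], [0, 0, 0]], jaw=[1, 1, 1, 1, 1, 1, 1, 1, 1, 1])

```text
time_s: 5.5
tcp_pos: [608.8, -289.2, 21.0]
ee_rot: [0.734, 0.679, -0.0, -0.0]
force: [-0.6, 1.0, 0.5]
width: 85.2
finger_force: 0.0
```

Call:
move_arm(travel=[[0, 0, 0], [0, 0, 0], [0, 0, 0], [0, 0, 0], [0, 0, 0], [0, 0, 0], [0, 0, 0], [0, 0, 0], [0, 0, 0], [0, 0, 0]], rot=[[0, 0, 0], [0, 0, 0], [0, 0, 0], [0, 0, 0], [0, 0, 0], [0, 0, 0], [0, 0, 0], [0, 0, 0], [0, 0, 0], [0, 0, 0]], jaw=[0.5, 0.5, 0.5, 0.5, 0.4, 0.4, 0.4, 0.4, 0.4, 0.4], force=40)

```text
time_s: 6.5
tcp_pos: [609.2, -289.4, 21.8]
ee_rot: [0.734, 0.679, 0.0, 0.0]
force: [0.0, 0.1, 5.8]
width: 49.6
finger_force: 42.8
```

Call:
move_arm(travel=[[0, 0, -0.5], [0, 0, -1], [0, 0, -1.5], [0, 0, -1.5], [0, 0, -1.5], [0, 0, -1.5], [0, 0, -1.5], [0, 0, -1], [0, 0, -0.5], [0, 0, 0]], rot=[[0, 0, 0], [0, 0, 0], [0, 0, 0], [0, 0, 0], [0, 0, 0], [0, 0, 0], [0, 0, 0], [0, 0, 0], [0, 0, 0], [0, 0, 0]], jaw=[0.4, 0.4, 0.4, 0.4, 0.4, 0.4, 0.4, 0.4, 0.4, 0.4])

```text
time_s: 7.5
tcp_pos: [609.1, -289.4, 126.9]
ee_rot: [0.734, 0.679, 0.0, 0.0]
force: [0.2, 0.7, -2.2]
width: 48.9
finger_force: 42.0
```

```bash
cat >> h.py <<'E'
BR,BT=bedT(626.8,164.3,.308)
TR=np.c_[BR[:,1],BR[:,0],-BR[:,2]]
def bw(x,y,z): return BR@np.array([x,y,z],float)+BT
def inbed(s): return (BR.T@(s["tcp_pos"]-BT)).round(2)
def mean_state(manip,n=6):
    S=[]
    for i in range(n): manip.camera("wrist"); S.append(manip.get_state())
    s=dict(S[-1])
    for k in("tcp_pos","force","ee_rot"): s[k]=np.mean([a[k] for a in S],0)
    s["ee_rot"]/=np.linalg.norm(s["ee_rot"]); return s
E
python3 - <<'E'
from h import *
from cell import manip
s=mean_state(manip,4);print(s["tcp_pos"],s["force"],s["width"],s["time_s"]);plan(s,bw(-18,-150,85),TR,20)
E
```

```text
[ 608.63602929 -289.15349112  125.68680312] [-0.22373135 -0.24244244 -2.27998184] 49.00909226376843 7.7
rot/row [-0.0216, 0.0042, -0.019] dist/row 1.48
travel [[1.474, -0.046, -0.143], [1.476, -0.015, -0.138], [1.476, 0.016, -0.131], [1.476, 0.047, -0.125], [1.475, 0.078, -0.117], [1.474, 0.108, -0.109], [1.472, 0.138, -0.1], [1.47, 0.168, -0.091], [1.467, 0.198, -0.08], [1.463, 0.227, -0.07], [1.458, 0.257, -0.058], [1.454, 0.285, -0.046], [1.448, 0.314, -0.034], [1.442, 0.342, -0.021], [1.435, 0.37, -0.007], [1.428, 0.397, 0.007], [1.42, 0.423, 0.022], [1.412, 0.45, 0.037], [1.403, 0.475, 0.053], [1.393, 0.501, 0.07]]
```

Call:
move_arm(travel=[[1.47, -0.05, -0.14], [1.48, -0.02, -0.14], [1.48, 0.02, -0.13], [1.48, 0.05, -0.13], [1.48, 0.08, -0.12], [1.47, 0.11, -0.11], [1.47, 0.14, -0.1], [1.47, 0.17, -0.09], [1.47, 0.2, -0.08], [1.46, 0.23, -0.07]], rot=[[-0.0216, 0.0042, -0.019], [-0.0216, 0.0042, -0.019], [-0.0216, 0.0042, -0.019], [-0.0216, 0.0042, -0.019], [-0.0216, 0.0042, -0.019], [-0.0216, 0.0042, -0.019], [-0.0216, 0.0042, -0.019], [-0.0216, 0.0042, -0.019], [-0.0216, 0.0042, -0.019], [-0.0216, 0.0042, -0.019]], jaw=[0.4, 0.4, 0.4, 0.4, 0.4, 0.4, 0.4, 0.4, 0.4, 0.4])

```text
time_s: 8.7
tcp_pos: [615.9, -140.6, 140.8]
ee_rot: [0.661, 0.742, 0.089, 0.065]
force: [0.3, 0.3, -2.1]
width: 49.3
finger_force: 42.0
```

Call:
move_arm(travel=[[1.46, 0.26, -0.06], [1.45, 0.29, -0.05], [1.45, 0.31, -0.03], [1.44, 0.34, -0.02], [1.44, 0.37, -0.01], [1.43, 0.4, 0.01], [1.42, 0.42, 0.02], [1.41, 0.45, 0.04], [1.4, 0.48, 0.05], [1.39, 0.5, 0.07]], rot=[[-0.0216, 0.0042, -0.019], [-0.0216, 0.0042, -0.019], [-0.0216, 0.0042, -0.019], [-0.0216, 0.0042, -0.019], [-0.0216, 0.0042, -0.019], [-0.0216, 0.0042, -0.019], [-0.0216, 0.0042, -0.019], [-0.0216, 0.0042, -0.019], [-0.0216, 0.0042, -0.019], [-0.0216, 0.0042, -0.019]], jaw=[0.4, 0.4, 0.4, 0.4, 0.4, 0.4, 0.4, 0.4, 0.4, 0.4])

```text
time_s: 9.7
tcp_pos: [622.9, 6.7, 155.2]
ee_rot: [0.575, 0.788, 0.176, 0.129]
force: [0.2, 0.1, -1.7]
width: 49.2
finger_force: 42.0
```

Run:
```python
from h import *
from cell import manip
s=mean_state(manip,4);print(inbed(s),s["force"],s["width"],s["time_s"]);plan(s,bw(-18,-150,48),TR,10)
c,_=wrist(manip);cv2.imwrite("pics/w4.png",c["img"]);np.savez("w4.npz",**c)
```

```text
[ -17.15 -148.77   85.36] [ 0.00355468  0.45090612 -2.05959924] 48.97764465685964 9.9
rot/row [0.0002, -0.0, 0.0002] dist/row 0.37
travel [[-0.012, -0.009, 0.374], [-0.012, -0.009, 0.374], [-0.012, -0.009, 0.374], [-0.012, -0.009, 0.374], [-0.012, -0.009, 0.374], [-0.012, -0.009, 0.374], [-0.012, -0.009, 0.374], [-0.012, -0.009, 0.374], [-0.012, -0.009, 0.374], [-0.012, -0.009, 0.374]]
```

View pics/w4.png

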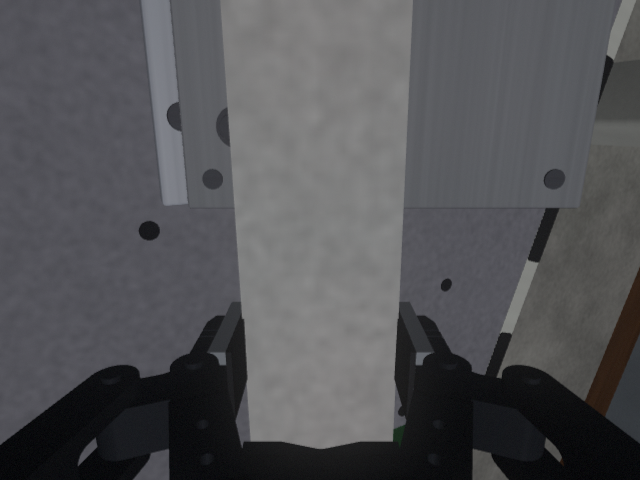

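The held strip is aligned with the bed: the plate's right edge is level at row 207, with corners at (188,207) and (580,207). I'll check the model against these corners while moving on.

Run:
```python
from h import *
c=dict(np.load("w4.npz"))
for b,u in(((-84,-120,0),(188,207)),((116,-120,0),(580,207))):
    o,d=ray(c,u);oo=BR.T@(o-BT);dd=BR.T@d;print(proj(c,bw(*b)),(oo+dd*(-oo[2]/dd[2])).round(1))
```

```text
[189.83607575 207.13943097] [ -84.9 -119.9    0. ]
[581.83445717 207.23022144] [ 115.  -119.9    0. ]
```

Call:
move_arm(travel=[[0, 0, 0.4], [0, 0, 0.4], [0, 0, 0.4], [0, 0, 0.4], [0, 0, 0.4], [0, 0, 0.4], [0, 0, 0.4], [0, 0, 0.4], [0, 0, 0.4], [0, 0, 0.1]], rot=[[0, 0, 0], [0, 0, 0], [0, 0, 0], [0, 0, 0], [0, 0, 0], [0, 0, 0], [0, 0, 0], [0, 0, 0], [0, 0, 0], [0, 0, 0]], jaw=[0.4, 0.4, 0.4, 0.4, 0.4, 0.4, 0.4, 0.4, 0.4, 0.4])

```text
time_s: 10.95
tcp_pos: [637.8, 10.3, 121.0]
ee_rot: [0.576, 0.788, 0.175, 0.128]
force: [0.3, 0.0, -1.8]
width: 49.0
finger_force: 42.1
```

Call:
move_arm(travel=[[0.5, 0, 0], [1, 0, 0], [1.2, 0, 0], [1.3, 0, 0], [1.3, 0, 0], [1.3, 0, 0], [1.3, 0, 0], [1.2, 0, 0], [0.8, 0, 0], [0.3, 0, 0]], rot=[[0, 0, 0], [0, 0, 0], [0, 0, 0], [0, 0, 0], [0, 0, 0], [0, 0, 0], [0, 0, 0], [0, 0, 0], [0, 0, 0], [0, 0, 0]], jaw=[0.4, 0.4, 0.4, 0.4, 0.4, 0.4, 0.4, 0.4, 0.4, 0.4])

```text
time_s: 11.95
tcp_pos: [606.4, 108.6, 121.6]
ee_rot: [0.576, 0.788, 0.175, 0.128]
force: [0.8, -0.0, -1.5]
width: 49.2
finger_force: 42.1
```

Run:
```python
from h import *
from cell import manip
s=mean_state(manip,6);print(inbed(s),BR.T@s["force"],s["width"],s["time_s"])
```

```text
[-17.35 -48.06  48.47] [-1.10415249  0.06415485 -1.96690637] 49.48159734309258 12.25
```

Call:
move_arm(travel=[[0, 0, 0.4], [0, 0, 0.4], [0, 0, 0.4], [0, 0, 0.4], [0, 0, 0.4], [0, 0, 0.2], [0, 0, 0.15], [0, 0, 0.1], [0, 0, 0], [0, 0, 0]], rot=[[0, 0, 0], [0, 0, 0], [0, 0, 0], [0, 0, 0], [0, 0, 0], [0, 0, 0], [0, 0, 0], [0, 0, 0], [0, 0, 0], [0, 0, 0]], jaw=[0.4, 0.4, 0.4, 0.4, 0.4, 0.4, 0.4, 0.4, 0.4, 0.4])

```text
time_s: 13.25
tcp_pos: [616.8, 110.6, 99.5]
ee_rot: [0.576, 0.788, 0.175, 0.128]
force: [0.1, 0.2, -1.9]
width: 49.1
finger_force: 42.1
```

Call:
move_arm(travel=[[0.1, 0, 0], [0.1, 0, 0], [0.1, 0, 0], [0.1, 0, 0], [0.1, 0, 0], [0.1, 0, 0], [0, 0, 0], [0, 0, 0], [0, 0, 0], [0, 0, 0]], rot=[[0, 0, 0], [0, 0, 0], [0, 0, 0], [0, 0, 0], [0, 0, 0], [0, 0, 0], [0, 0, 0], [0, 0, 0], [0, 0, 0], [0, 0, 0]], jaw=[0.4, 0.4, 0.4, 0.4, 0.4, 0.4, 0.4, 0.4, 0.4, 0.4])

```text
time_s: 14.25
tcp_pos: [615.0, 116.2, 99.3]
ee_rot: [0.576, 0.788, 0.175, 0.128]
force: [0.1, 0.8, -1.7]
width: 49.0
finger_force: 42.1
```

Run:
```python
from h import *
from cell import manip
s=mean_state(manip,6);print(inbed(s),BR.T@s["force"],s["width"],s["time_s"])
```

```text
[-17.37 -42.21  23.91] [-1.25622008  0.34886452 -1.53542825] 49.32362869763274 14.55
```

Call:
move_arm(travel=[[0.05, -0.15, 0], [0.05, -0.15, 0], [0.05, -0.1, 0], [0.05, -0.1, 0], [0, -0.1, 0], [0, 0, 0.1], [0, 0, 0.05], [0, 0, 0.05], [0, 0, 0], [0, 0, 0]], rot=[[0, 0, 0], [0, 0, 0], [0, 0, 0], [0, 0, 0], [0, 0, 0], [0, 0, 0], [0, 0, 0], [0, 0, 0], [0, 0, 0], [0, 0, 0]], jaw=[0.4, 0.4, 0.4, 0.4, 0.4, 0.4, 0.4, 0.4, 0.4, 0.4])

```text
time_s: 15.55
tcp_pos: [610.6, 116.4, 95.8]
ee_rot: [0.576, 0.788, 0.175, 0.129]
force: [-0.3, -5.6, 4.5]
width: 49.4
finger_force: 42.8
```

Run:
```python
from h import *
from cell import manip
s=mean_state(manip,5);print(inbed(s),BR.T@s["force"],s["width"],s["time_s"])
```

```text
[-22.59 -40.78  22.43] [ 0.27724516 -5.42633985  5.46314013] 48.97826124427357 15.8
```

Call:
move_arm(travel=[[-0.05, 0, -0.05], [0, -0.05, 0], [0, -0.05, 0], [0, -0.05, 0], [0, -0.05, 0], [0, -0.05, 0], [0, 0, 0], [0, 0, 0], [0, 0, 0], [0, 0, 0]], rot=[[0, 0, 0], [0, 0, 0], [0, 0, 0], [0, 0, 0], [0, 0, 0], [0, 0, 0], [0, 0, 0], [0, 0, 0], [0, 0, 0], [0, 0, 0]], jaw=[0.4, 0.4, 0.4, 0.4, 0.4, 0.4, 0.4, 0.4, 0.4, 0.4])

```text
time_s: 16.8
tcp_pos: [608.3, 115.5, 94.7]
ee_rot: [0.576, 0.788, 0.175, 0.129]
force: [4.5, -3.0, 0.8]
width: 49.1
finger_force: 42.0
```

Run:
```python
from h import *
from cell import manip
s=mean_state(manip,5);print(inbed(s),BR.T@s["force"],s["width"],s["time_s"])
```

```text
[-25.27 -40.87  22.53] [ 3.22760787 -4.03092035 -1.06187005] 48.6465896686065 17.05
```

Call:
move_arm(travel=[[0, 0, 0.05], [0, 0, 0], [0, 0, 0], [0, 0, 0], [0, 0, 0], [0, 0, 0], [0, 0, 0], [0, 0, 0], [0, 0, 0], [0, 0, 0]], rot=[[0, 0, 0], [0, 0, 0], [0, 0, 0], [0, 0, 0], [0, 0, 0], [0, 0, 0], [0, 0, 0], [0, 0, 0], [0, 0, 0], [0, 0, 0]], jaw=[0.4, 0.4, 0.62, 0.64, 0.66, 0.68, 0.7, 0.72, 0.74, 0.76])

```text
time_s: 18.05
tcp_pos: [608.0, 115.6, 93.9]
ee_rot: [0.576, 0.788, 0.175, 0.128]
force: [-0.1, -1.1, 0.2]
width: 64.8
finger_force: 0.0
```

Call:
move_arm(travel=[[0, 0, -0.4], [0, 0, -0.8], [0, 0, -1], [0, 0, -1.2], [0, 0, -1.5], [0, 0, -1.5], [0, 0, -1.5], [0, 0, -1.5], [0, 0, -1], [0, 0, -0.5]], rot=[[0, 0, 0], [0, 0, 0], [0, 0, 0], [0, 0, 0], [0, 0, 0], [0, 0, 0], [0, 0, 0], [0, 0, 0], [0, 0, 0], [0, 0, 0]], jaw=[0.8, 0.8, 0.8, 0.8, 0.8, 0.8, 0.8, 0.8, 0.8, 0.8])

```text
time_s: 19.05
tcp_pos: [563.8, 101.5, 194.1]
ee_rot: [0.576, 0.788, 0.175, 0.129]
force: [-0.4, 0.2, 0.0]
width: 67.9
finger_force: 0.0
```

Run:
```python
from h import *
from cell import manip
s=mean_state(manip,3);print(inbed(s),BR.T@s["force"],s["width"],s["time_s"])
c,_=wrist(manip);np.savez("w5.npz",**c)
P=(pts(c)-BT)@BR;hsv=cv2.cvtColor(c["img"],cv2.COLOR_BGR2HSV)
m=((P[...,2]>17)&(P[...,2]<34)&(P[...,1]<40)&(hsv[...,1]<60)&(abs(P[...,0]+25)<40))
m[:,:150]=0
q=P[m];print(m.sum(),np.median(q,0),q.min(0),q.max(0));i=np.argwhere(m);print(i.min(0),i.max(0))
for v in range(30,380,50):
    u=np.nonzero(m[v])[0]
    if len(u):
        e=[]
        for uu in(u.min(),u.max()):
            o,d=ray(c,(uu,v));oo=BR.T@(o-BT);dd=BR.T@d;e.append((oo+dd*((25-oo[2])/dd[2]))[:2].round(1).tolist())
        print(v,e)
cv2.imwrite("pics/w5.png",c["img"])
```

```text
[-25.69 -40.71 131.64] [0.06660326 0.13974532 0.14751952] 68.37996425092781 19.2
21378 [-26.23741604 -21.7282307   25.84040275] [ -62.9894583  -100.98177717   17.0067854 ] [-0.51944775 39.99189828 28.33113321]
[104 261] [344 368]
130 [[-50.7, 26.9], [-1.2, 26.8]]
180 [[-51.0, 0.3], [-1.0, 0.3]]
230 [[-50.7, -28.1], [-1.2, -28.1]]
280 [[-50.4, -58.5], [-1.0, -58.5]]
330 [[-50.8, -91.1], [-0.6, -91.2]]
```

View pics/w5.png

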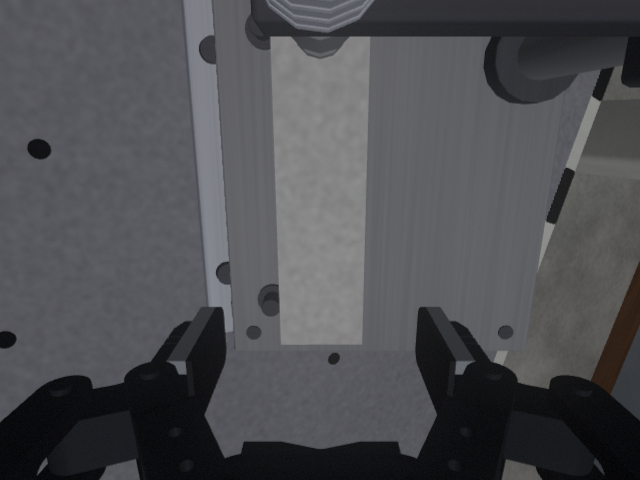

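The strip is seated: its edges are at bed x ≈ -50.7 and -1.0, its right end is at y ≈ -100, and it is parallel to the bed. The cap hangs at the top of the picture (320,10). I'll close the fingers and touch the strip's top to fix the tip height.

Call:
move_arm(travel=[[0, 0, 0], [0, 0, 0.5], [0, 0, 1], [0, 0, 1.2], [0, 0, 1.2], [0, 0, 1.2], [0, 0, 1.2], [0, 0, 1], [0, 0, 0.5], [0, 0, 0.3]], rot=[[0, 0, 0], [0, 0, 0], [0, 0, 0], [0, 0, 0], [0, 0, 0], [0, 0, 0], [0, 0, 0], [0, 0, 0], [0, 0, 0], [0, 0, 0]], jaw=[0, 0, 0, 0, 0, 0, 0, 0, 0, 0], force=30)

```text
time_s: 20.25
tcp_pos: [596.7, 112.1, 118.7]
ee_rot: [0.576, 0.788, 0.175, 0.128]
force: [-0.2, 0.1, 0.0]
width: -0.2
finger_force: 0.0
```

Call:
move_arm(travel=[[0, 0, 0], [0, 0, 0], [0, 0, 0.1], [0, 0, 0.1], [0, 0, 0.1], [0, 0, 0.1], [0, 0, 0], [0, 0, 0], [0, 0, 0], [0, 0, 0]], rot=[[0, 0, 0], [0, 0, 0], [0, 0, 0], [0, 0, 0], [0, 0, 0], [0, 0, 0], [0, 0, 0], [0, 0, 0], [0, 0, 0], [0, 0, 0]], jaw=[0, 0, 0, 0, 0, 0, 0, 0, 0, 0])

```text
time_s: 21.25
tcp_pos: [598.3, 112.5, 115.7]
ee_rot: [0.576, 0.788, 0.175, 0.128]
force: [-0.4, -0.1, -0.5]
width: 0.2
finger_force: 0.0
```

Run:
```python
from h import *
from cell import manip
s=mean_state(manip,6);print(inbed(s),BR.T@s["force"],s["width"],s["time_s"])
```

```text
[-25.88 -40.68  45.92] [0.04542822 0.29175925 0.00064283] -0.05618507932870098 21.55
```

Tip at about 28.9; I'll go down another 4 mm in small steps.

Call:
move_arm(travel=[[0, 0, 0.1], [0, 0, 0.05], [0, 0, 0.05], [0, 0, 0.05], [0, 0, 0.05], [0, 0, 0.05], [0, 0, 0.05], [0, 0, 0], [0, 0, 0], [0, 0, 0]], rot=[[0, 0, 0], [0, 0, 0], [0, 0, 0], [0, 0, 0], [0, 0, 0], [0, 0, 0], [0, 0, 0], [0, 0, 0], [0, 0, 0], [0, 0, 0]], jaw=[0, 0, 0, 0, 0, 0, 0, 0, 0, 0])

```text
time_s: 22.55
tcp_pos: [599.7, 113.0, 112.6]
ee_rot: [0.576, 0.788, 0.175, 0.128]
force: [-8.3, -2.3, 10.2]
width: -0.2
finger_force: 6.8
```

Run:
```python
from h import *
from cell import manip
s=mean_state(manip,6);print(inbed(s),BR.T@s["force"],s["width"],s["time_s"])
```

```text
[-25.86 -40.68  42.52] [-3.13817068 -0.32324281 13.860807  ] 0.1859441569030366 22.85
```

Contact came at TCP z ≈ 42.5 against a model value of 42, so the offset is +0.5. The final push target is therefore TCP z ≈ 150.5. I'll rise, then move over the cap.

Call:
move_arm(travel=[[0, 0, -0.5], [0, 0, -1.5], [0, 0, -2.3], [0, 0, -2.5], [0, 0, -2.5], [0, 0, -2.5], [0, 0, -2.5], [0, 0, -2.5], [0, 0, -1.7], [0, 0, -0.8]], rot=[[0, 0, 0], [0, 0, 0], [0, 0, 0], [0, 0, 0], [0, 0, 0], [0, 0, 0], [0, 0, 0], [0, 0, 0], [0, 0, 0], [0, 0, 0]], jaw=[0, 0, 0, 0, 0, 0, 0, 0, 0, 0])

```text
time_s: 23.85
tcp_pos: [521.9, 88.2, 288.5]
ee_rot: [0.576, 0.788, 0.176, 0.129]
force: [-0.6, -0.1, -0.2]
width: 0.1
finger_force: 0.0
```

Call:
move_arm(travel=[[0.4, 0, 0], [0.9, 0, 0], [1.3, 0, 0], [1.6, 0, 0], [1.8, 0, 0], [1.8, 0, 0], [1.4, 0, 0], [0.9, 0.1, 0], [0.5, 0, 0], [0, 0, 0]], rot=[[0, 0, 0], [0, 0, 0], [0, 0, 0], [0, 0, 0], [0, 0, 0], [0, 0, 0], [0, 0, 0], [0, 0, 0], [0, 0, 0], [0, 0, 0]], jaw=[0, 0, 0, 0, 0, 0, 0, 0, 0, 0])

```text
time_s: 24.85
tcp_pos: [490.3, 190.3, 286.4]
ee_rot: [0.576, 0.788, 0.175, 0.128]
force: [0.2, -0.1, 0.8]
width: 0.4
finger_force: 0.0
```

Run:
```python
from h import *
from cell import manip
s=mean_state(manip,4);print(inbed(s),BR.T@s["force"],s["time_s"],s["joint_pos"].round(2))
plan(s,bw(-25,65,205),TR,10)
for n in("scene","top"):
    c=manip.camera(n);P=(pts(c)-BT)@BR;m=(np.hypot(P[...,0]+25,P[...,1]-65)<9)&(P[...,2]>150)&(P[...,2]<205);print(n,m.sum(),np.percentile(P[m][:,2],[10,50,90]) if m.sum() else "")
```

```text
[-25.35  65.37 234.51] [ 0.27547848 -0.24574022 -0.04193164] 25.05 [ 0.27  0.09  1.94  0.02  0.67 -0.05]
rot/row [0.0, 0.0, 0.0] dist/row 0.3
travel [[-0.004, 0.003, 0.295], [-0.004, 0.003, 0.295], [-0.004, 0.003, 0.295], [-0.004, 0.003, 0.295], [-0.004, 0.003, 0.295], [-0.004, 0.003, 0.295], [-0.004, 0.003, 0.295], [-0.004, 0.003, 0.295], [-0.004, 0.003, 0.295], [-0.004, 0.003, 0.295]]
scene 23 [188.98273539 189.93746469 192.21928185]
top 6 [191.71010478 193.21095607 194.16916125]
```

Call:
move_arm(travel=[[0, 0, 0.4], [0, 0, 0.6], [0, 0, 0.6], [0, 0, 0.5], [0, 0, 0.3], [0, 0, 0.3], [0, 0, 0.3], [0, 0, 0.3], [0, 0, 0.3], [0, 0, 0.3]], rot=[[0, 0, 0], [0, 0, 0], [0, 0, 0], [0, 0, 0], [0, 0, 0], [0, 0, 0], [0, 0, 0], [0, 0, 0], [0, 0, 0], [0, 0, 0]], jaw=[0, 0, 0, 0, 0, 0, 0, 0, 0, 0])

```text
time_s: 26.15
tcp_pos: [506.4, 194.6, 251.7]
ee_rot: [0.576, 0.788, 0.175, 0.128]
force: [-2.1, -1.0, 1.0]
width: -0.4
finger_force: 1.4
```

Call:
move_arm(travel=[[0, 0, 0.3], [0, 0, 0.4], [0, 0, 0.4], [0, 0, 0.4], [0, 0, 0.4], [0, 0, 0.4], [0, 0, 0.3], [0, 0, 0.3], [0, 0, 0.1], [0, 0, 0]], rot=[[0, 0, 0], [0, 0, 0], [0, 0, 0], [0, 0, 0], [0, 0, 0], [0, 0, 0], [0, 0, 0], [0, 0, 0], [0, 0, 0], [0, 0, 0]], jaw=[0, 0, 0, 0, 0, 0, 0, 0, 0, 0])

```text
time_s: 27.15
tcp_pos: [518.8, 198.5, 224.7]
ee_rot: [0.576, 0.788, 0.175, 0.128]
force: [-0.7, -0.2, 0.5]
width: 0.0
finger_force: 0.0
```

Run:
```python
from h import *
from cell import manip
s=mean_state(manip,4);print(inbed(s),BR.T@s["force"],s["time_s"])
```

```text
[-24.77  65.32 165.93] [0.10912265 0.46876396 0.11016596] 27.35
```

Call:
move_arm(travel=[[0, 0, 0.2], [0, 0, 0.2], [0, 0, 0.2], [0, 0, 0.2], [0, 0, 0.2], [0, 0, 0.2], [0, 0, 0.15], [0, 0, 0.1], [0, 0, 0], [0, 0, 0]], rot=[[0, 0, 0], [0, 0, 0], [0, 0, 0], [0, 0, 0], [0, 0, 0], [0, 0, 0], [0, 0, 0], [0, 0, 0], [0, 0, 0], [0, 0, 0]], jaw=[0, 0, 0, 0, 0, 0, 0, 0, 0, 0])

```text
time_s: 28.35
tcp_pos: [524.2, 200.2, 211.4]
ee_rot: [0.576, 0.788, 0.175, 0.128]
force: [-0.1, -1.2, 1.3]
width: 0.0
finger_force: 0.7
```

Run:
```python
from h import *
from cell import manip
s=mean_state(manip,8);print(inbed(s),BR.T@s["force"],s["time_s"])
c=manip.camera("scene");P=(pts(c)-BT)@BR;m=(np.hypot(P[...,0]+25,P[...,1]-65)<13)&(P[...,2]>100)&(P[...,2]<205);print(m.sum(),np.percentile(P[m][:,2],[10,50,80,90,97]) if m.sum() else "")
```

```text
[-25.35  65.38 151.24] [ 0.38786004 -0.05098156  0.97303842] 28.75
83 [109.14405339 133.39117716 154.18427325 162.61002192 178.79605062]
```

Call:
move_arm(travel=[[0, 0, 0.04], [0, 0, 0.03], [0, 0, 0], [0, 0, 0], [0, 0, 0], [0, 0, -0.2], [0, 0, -0.5], [0, 0, -1], [0, 0, -1.5], [0, 0, -2]], rot=[[0, 0, 0], [0, 0, 0], [0, 0, 0], [0, 0, 0], [0, 0, 0], [0, 0, 0], [0, 0, 0], [0, 0, 0], [0, 0, 0], [0, 0, 0]], jaw=[0, 0, 0, 0, 0, 0, 0, 0, 0, 0])

```text
time_s: 29.8
tcp_pos: [503.2, 193.6, 258.7]
ee_rot: [0.576, 0.788, 0.175, 0.128]
force: [0.5, 0.1, 0.7]
width: -0.1
finger_force: 0.0
```

Call:
move_arm(travel=[[0, 0, -2], [0, 0, -2.5], [0, 0, -2.5], [0, 0, -2], [-1, 0, -1], [-2, 0, 0], [-2, 0, 0], [-2, 0, 0], [-1, 0, 0], [0, 0, 0]], rot=[[0, 0, 0], [0, 0, 0], [0, 0, 0], [0, 0, 0], [0, 0, 0], [0, 0, 0], [0, 0, 0], [0, 0, 0], [0, 0, 0], [0, 0, 0]], jaw=[0, 0, 0, 0, 0, 0, 0, 0, 0, 0])

```text
time_s: 30.8
tcp_pos: [487.7, 103.8, 349.4]
ee_rot: [0.577, 0.788, 0.175, 0.129]
force: [0.1, 0.4, 0.3]
width: 0.0
finger_force: 0.0
```

Run:
```python
from h import *
from cell import manip
s=mean_state(manip,6);print(inbed(s),BR.T@s["force"],s["time_s"])
c,_=wrist(manip);P=(pts(c)-BT)@BR
m=(np.hypot(P[...,0]+25,P[...,1]-65)<9)&(P[...,2]>120)&(P[...,2]<150);print("cap",m.sum(),np.percentile(P[m][:,2],[10,50,90]) if m.sum() else "")
m=(abs(P[...,0]+25)<15)&(P[...,1]<20)&(P[...,1]>-90)&(abs(P[...,2]-25)<8);print("strip",m.sum(),np.median(P[m][:,2]) if m.sum() else "")
hsv=cv2.cvtColor(c["img"],cv2.COLOR_BGR2HSV)
m=(abs(P[...,2]-25)<5)&(P[...,1]<40)&(abs(P[...,0]+25)<40);print(np.percentile(P[m][:,0],[1,99]),np.percentile(P[m][:,1],1))
ct=manip.camera("top");Q=(pts(ct)-BT)@BR;m=(np.hypot(Q[...,0]+25,Q[...,1]-65)<9)&(Q[...,2]>110)&(Q[...,2]<160);print("top cap",np.median(Q[m][:,2]) if m.sum() else "")
cv2.imwrite("pics/w6.png",c["img"])
```

```text
[-25.14 -14.24 303.04] [-0.00073923  0.20568679 -0.17785193] 31.1
cap 599 [133.07583993 133.92397054 134.8680691 ]
strip 3348 25.869642200778834
[-50.6160799   -1.56611147] -99.28123917590902
top cap 133.30976707395325
```

View pics/w6.png

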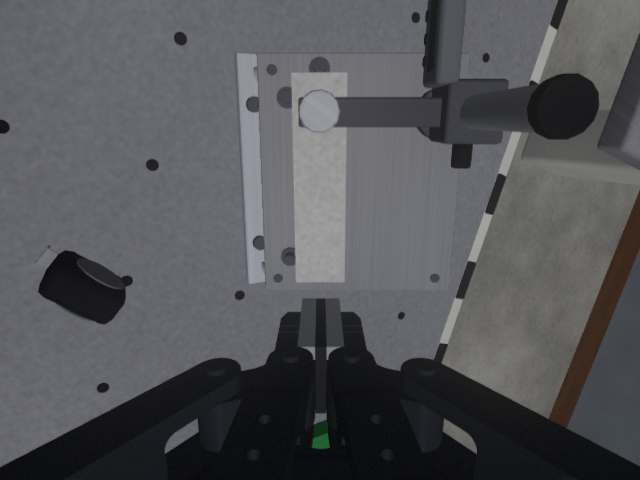

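The strip (rows 72–282, cols 293–346) lies against the end pin (319,65) with the cap above it at (320,110). Cap top minus strip top is 108.05 mm, so the foot is pressed in about 4.0 mm, and the arm is clear. Handing in.

```bash
python3 -c "
from cell import manip
print(manip.job_done())"
```

```text
the job is handed in; nothing more can be done
None
```

The job is handed in: the strip lies flat against all three pins, the gauge slide is left standing with the foot pressed in about 4 mm (measured from depth images), and the arm is clear; the hand-in call did not report a verdict.

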